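Find which way the gas cylinder's cap unscrews and hold it lifted off

TASK

We want to put the camping burner on the gas cylinder that stands on the round grey trivet, so its black screw cap has to come off. I do not know whether it has a right-hand or a left-hand thread: try loosening it both ways until you find the way it gives, unscrew it before you lift, then lift the cap well clear of the valve (at least a hand's breadth, some 80 mm) and finish with it still held up in the gripper, so that its seal stays clean. Leave the other cylinder's cap as it is and do not push or knock over the other things on the step.

Things in the scene. Friction and masses are not known exactly. Their poses are not given: they have to be found in the camera images.
- trivet: round grey silicone trivet, 170 mm across, 8 mm thick, lying flat on the step, fixed; origin at the centre of its underside. The cylinder standing on its middle is the one to open.
- cork_mat: square cork mat, 160 mm sides, 8 mm thick, fixed, under the other cylinder; origin at the centre of its underside.
- cylinder: small refillable camping-gas cylinder, 120 mm across, 143 mm high to the top of its shoulder, brass valve upright in the middle; fixed, it neither turns nor tips. It stands in the middle of the trivet. Origin: centre of its underside, 8 mm above the step; z up. Its cap, screwed down, has its underside 160 mm above this origin.
- cap: black round fluted plastic screw cap on the cylinder on the trivet, loose, 50 mm across, 38 mm high, about 45 g: hollow skirt (24 mm) under a solid 14 mm head; grip the head anywhere round it. Origin: centre of the skirt's underside, z up. Screwed down: underside 168 mm, top 206 mm above the step, about 23 mm of free height between skirt and cylinder shoulder.
- valve (a point): top of the valve on which the cap to open is screwed, hidden under the cap, 192 mm above the step. Short quick thread, right-handed or left-handed: it differs from one start to the next and cannot be seen. From above, a right-hand thread loosens anticlockwise, a left-hand one clockwise. Turned the wrong way the cap comes up hard within 20 degrees.
- spare_cylinder: small refillable camping-gas cylinder, 120 mm across, 143 mm high to the top of its shoulder, brass valve upright in the middle; fixed, it neither turns nor tips. It stands in the middle of the cork mat. Origin: centre of its underside, 8 mm above the step; z up. Its cap, screwed down, has its underside 160 mm above this origin.
- spare_cap: black round fluted plastic screw cap on the cylinder on the cork mat, loose, 50 mm across, 38 mm high, about 45 g: hollow skirt (24 mm) under a solid 14 mm head; grip the head anywhere round it. Origin: centre of the skirt's underside, z up. Screwed down: underside 168 mm, top 206 mm above the step, about 23 mm of free height between skirt and cylinder shoulder. Leave alone.
- spare_valve (a point): top of the other cylinder's valve, of the opposite hand. Turned the right way a cap meets almost no resistance, does not rise by itself, and lifts straight off once turned 50 degrees or more from where it starts (70 is safe; it is stopped again only after 120). Lifted too early it rises only a few mm and is held by the thread.
- tiffin: steel tiffin carrier of three stacked tiers, 124 mm across, 201 mm high with its handle, loose; leave alone. Origin: centre of its underside.
- cup: blue melamine cup, 82 mm across, 80 mm high, loose; leave alone. Origin: centre of its underside.
- tumbler: glass tumbler, 62 mm across, 105 mm high, loose, standing between the two cylinders; leave alone. Origin: centre of its underside.
- spatula: wooden spatula, 290 mm long, lying flat, loose; leave alone.
- burner: camping burner head on a brass screw collar, with three wire pan supports, 96 mm high, loose; leave alone. Origin: centre of its underside.
Mind the look-alikes: they are no part of the job. What is shaped like the cap but blue or orange is not meant.

How it is judged:
On the way:
1. the cap on the trivet's cylinder is unscrewed: turned loose by 30 degrees or more while still down on its valve (angle between the x axis of cap and the x axis of trivet, either way round above 0.5 rad and z of cap in the frame of cylinder below 0.168 m and horizontal distance between cap and cylinder below 0.008 m), for 0.1 s.
At the end, for the whole second after the job is handed in: The cap of the cylinder that stands on the trivet is held between the fingers, still, with its underside at least 50 mm above its screwed-down height and touching the cylinder no more (z of cap in the frame of cylinder above 0.21 m and contact force between cap and the fingers above 1 N and contact force between cap and cylinder below 0.2 N and linear speed of cap below 0.03 m/s); the arm keeps its last pose, push and grip.
It fails at once if the other cylinder's cap is moved by more than 8 mm or turned by more than 20 degrees (distance of spare_cap from where it was at the start of the episode above 0.008 m or angle between the x axis of spare_cap and the x axis of cork_mat, either way round above 0.35 rad).
It fails at once if something else on the step is pushed by more than 30 mm or knocked over (distance of any of tiffin, cup, tumbler, spatula, burner from where it was at the start of the episode above 0.03 m or angle between any of tiffin, cup, tumbler, burner's own z axis and vertical above 0.4 rad).
It also fails if it takes over 51 s, if anything falls off the work surface, if the arm or the gripper's body presses on something with over 40 N, if the wrist force passes 120 N, or if a joint passes its speed limit or range.

ROBOT

A 6-joint arm with a two-finger parallel gripper is mounted at the origin on the work surface. World frame = base frame: x ahead of the robot, y to its left, z up, the work surface at z = 0. Lengths are in m, angles in rad, forces in N, time in s.
With the tool pointing down it reaches from about 0.35 to 0.725 m from the base axis. Payload 4.3 kg.
Tool frame: the origin (TCP) lies at the centre of the arm's flange, where the gripper is bolted on; the fingertips stand 173 mm ahead of it and the grasp point (between the pads) lies 155 mm ahead of it; z points along the fingers, y is the direction in which the jaws open and shut (so a half turn about z gives the same grasp; the last joint's range is limited). The gripper opens to 85 mm and grips with 20 to 120 N. Pads are 22 mm wide; open, the fingers measure 114 mm over their backs; the gripper's body (76 mm by 85 mm) begins 54 mm behind the grasp point. The pads swing forward as they close: fully open they stand 13 mm farther back than shut.
Start: joints at [1.227, 0.377, 0.081, 1.274, 0, 1.46], TCP at [0.133, 0.559, 0.405] pointing down, gripper open.
Joint ranges: [-2.72, 2.72], [-0.84, 1.66], [-1.02, 1.22], [-1.77, 2.12], [-1.37, 1.28], [-3.14, 3.14]. Speed limits (rad/s): [2.57, 2.57, 3.14, 3.14, 3.14, 3.14].

INTERFACE

Orientations are given as a 3x3 rotation matrix whose columns are the frame's x, y, z axes.
In Python, from plant import bot, viewer gives the robot as it stands.
- The arm moves only by the tool arm_command, never from a script. Its argument "commands" is a list of rows, each an object with "fingers": the finger opening in cm, from 0 to 8.54; "dp": the shift along the tool's x, y, z in cm, a list of three; "dr": the turn, a rotation vector about the tool's x, y, z in rad, a list of three. A call has 1 to 8 rows; each row is the pose to reach, as a shift and turn from the pose commanded when the call began, along the tool's axes at that moment; what a row does not reach only later rows make up. A row lasts 1/8 s, in which the tool goes at most 62.5 mm and 10.7 degrees, less where a joint would pass 70% of its speed; a pose out of reach is approached as far as the arm can. A call with a gripper value outside its range is refused whole. The fingers move at their own pace and stop on an object; "force" is the grip in N (left out, the last holds). Time passes only in rows, so rows that repeat a pose let the fingers close. It gives the time, the measured TCP pose, the force and the opening at its end, in the units of the state.
- bot.state(): the state, without advancing time (a new reading comes with each control period).
- viewer.snapshot(name): name is "scene" or "side" or "wrist"; returns a dict with "pixels" (400x640x3 uint8, red, green, blue), "depth" (400x640 float32, m along the optical axis (not along the pixel's ray), 0 where there is no reading), "fx", "fy", "cx", "cy" (pixels), "rvec" (rotation vector, rad) and "tvec" (3), from world to camera coordinates, as OpenCV has them; the wrist camera has in their place "hand_eye" (4x4, takes a point from camera to tool coordinates, whose origin is the TCP and whose axes are the flange's). Camera axes: x right, y down, z forward; pixel columns grow to the right and rows downward; lengths in m; the calibration is good to about 2 mm. The wrist camera is an equidistant fisheye: a pixel r from the principal point sees the ray r / f radians off the axis. A picture is of the moment at which its call begins: read the wrist's pose just before it.
- bot.sign_off(): hands the job in, once; it reports no verdict.
The state is a dict: "time": time; "qpos": joint angles; "dq": joint speeds; "effort": joint torques, N m; "tool_pos": TCP position; "ee_rot": TCP orientation; "force": force on the tool from outside, world axes, zero at the start; "wrist_torque": the same for the moment, N m; "finger_gap": finger opening in m.
Only numpy, scipy, OpenCV 4.12 (cv2) and the standard library are available. Lean on these libraries where they do the work, as an engineer would, in place of code of your own. Each camera call takes 0.05 s, during which the arm holds its last target. There are 200 camera calls.

## Working session

There is one attempt and no reset: what is moved stays moved. The work goes in short steps, Python scripts to look and compute and a tool call to move; the robot and the scene stay as the last step left them, time stands still between calls to the robot, and variables do not carry over. Pictures are saved under pics/ and viewed, about 8 in all and at most 12, crops included, and the job is handed in when it is done.

Besides the shell and the picture viewer there is one more tool, called after "Call:" as name([rows], argument=value, ...), one row to a line, values as JSON. arm_command: Moves the arm, as the interface text tells. Its arguments: {"type":"object","properties":{"commands":{"type":"array"},"force":{"type":"number"}},"required":["commands"]}

```bash
mkdir -p pics; cat > h.py <<'E'
import numpy as np, cv2
from plant import bot, viewer
def snap(n,f):
    s=viewer.snapshot(n); np.savez('pics/'+f+'.npz',**s); cv2.imwrite('pics/'+f+'.png',s['pixels'][...,::-1]); return s
def world(s,u,v,d=None):
    d=s['depth'][v,u] if d is None else d
    p=np.array([(u-s['cx'])/s['fx']*d,(v-s['cy'])/s['fy']*d,d])
    R=cv2.Rodrigues(np.array(s['rvec'],float))[0]
    return R.T@(p-np.array(s['tvec']).ravel())
E
python3 - <<'E'
from h import *
print(bot.state())
a=snap('scene','scene0'); b=snap('side','side0')
cv2.imwrite('pics/both.png',cv2.resize(np.vstack([a['pixels'],b['pixels']])[...,::-1],(480,600)))
for s in(a,b):print(s['rvec'],s['tvec'],s['fx'])
E
```

```text
{'time': 0.0, 'qpos': array([1.22671156e+00, 3.78057106e-01, 7.96466818e-02, 1.27437891e+00,
       3.89665070e-05, 1.46051113e+00]), 'dq': array([-1.23373780e-03,  1.36622065e-03, -2.22498875e-03,  1.34375900e-03,
       -7.46937847e-04, -3.91246820e-05]), 'effort': array([ 1.40861299e-03, -4.63603663e+01,  2.69874877e+01,  2.08237628e-02,
        1.01005276e-05,  1.06417897e-05]), 'tool_pos': array([0.13309456, 0.55908335, 0.40377196]), 'ee_rot': array([[-9.72793052e-01,  2.31674717e-01, -7.08992405e-04],
       [ 2.31675658e-01,  9.72791303e-01, -1.86303698e-03],
       [ 2.58083080e-04, -1.97660571e-03, -9.99998013e-01]]), 'force': array([-0.03880282, -0.38841568,  0.91327453]), 'wrist_torque': array([-0.00467535,  0.03164153, -0.01706463]), 'finger_gap': 0.08570940753436525}
[ 0.76778863  2.68844835 -1.00130044] [ 0.53569073 -0.11543436  1.30620276] 437.5391392156631
[ 2.03804169 -0.33150548  0.19259082] [-0.57877289  0.20941221  0.87317933] 444.72253070840696
```

View pics/scene0.png

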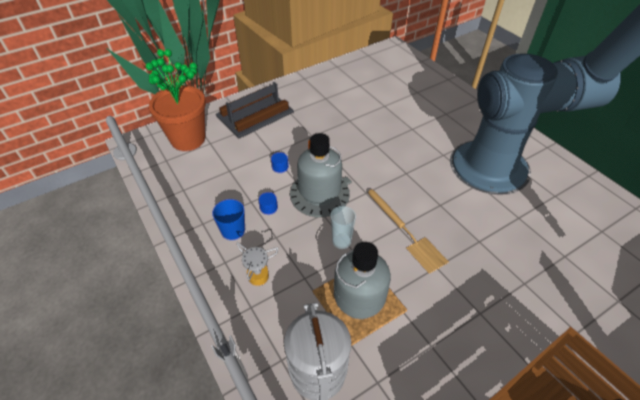

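View pics/side0.png

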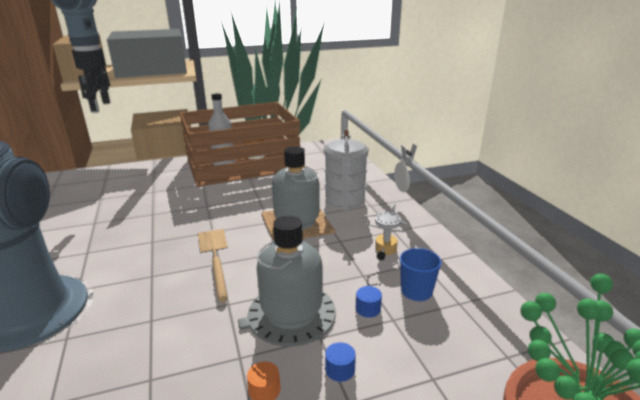

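In the scene view, the black cap at (319,143) is on the cylinder on the round grey trivet, so it is the target. The other black cap, at (365,257), is on the cork mat. The blue look-alikes are at (280,161) and (268,203), and there is an orange one in the side view at (263,380). In the side view the target is at (288,232) and the spare at (294,157). Next I measure both caps and check the choice in a crop.

```bash
python3 - <<'E'
from h import *
ss={n:np.load(f'pics/{n}0.npz') for n in('scene','side')}
R=lambda s:cv2.Rodrigues(s['rvec'])[0]
def cloud(s):
    d=s['depth'];v,u=np.mgrid[:400,:640]
    p=np.stack([(u-s['cx'])/s['fx']*d,(v-s['cy'])/s['fy']*d,d],-1)
    return (p-s['tvec'].ravel())@R(s)
for n,s in ss.items():
    P=cloud(s);dark=(s['pixels'].max(-1)<70)&(s['depth']>0)
    for nm,(u,v) in {'scene':{'cap':(319,143),'spare':(365,257)},'side':{'cap':(288,232),'spare':(294,157)}}[n].items():
        m=np.zeros_like(dark);m[v-22:v+22,u-22:u+22]=1
        Q=P[m&dark];T=Q[(Q[:,2]>.198)&(Q[:,2]<.215)]
        k=cv2.minEnclosingCircle(T[:,:2].astype(np.float32))
        print(n,nm,len(Q),Q[:,2].min(),Q[:,2].max(),len(T),k, T.mean(0))
    # things: trivet/cylinder body circle between z .03 and .12 near cap
    for c in ([(319,143),(365,257)] if n=='scene' else [(288,232),(294,157)]):
        pass
# project fits
    for z in(.02,):
        pass
s=ss['scene']
for nm,(u,v) in dict(tumbler=(343,215),tiffin=(318,320),burner=(255,258),cup=(230,205)).items(): print(nm,world(s,u,v))
c=s['pixels'][100:280,240:440,::-1];c2=ss['side']['pixels'][130:350,220:400,::-1]
cv2.imwrite('pics/crop.png',np.hstack([cv2.resize(c,(400,400)),cv2.resize(c2,(400,400))]))
E
```

```text
scene cap 391 -0.003640252198399566 0.2096908574116375 238 ((0.49066415429115295, -0.17205478250980377), 0.02566831186413765) [ 0.49289172 -0.16923273  0.20560903]
scene spare 656 -0.0030276628678717827 0.2111083392902352 449 ((0.5924796462059021, 0.1603749394416809), 0.025894317775964737) [0.59471658 0.16116932 0.20598433]
side cap 702 0.1687267594162444 0.20731357234808523 311 ((0.487703412771225, -0.1757720410823822), 0.024593394249677658) [ 0.48465517 -0.18164485  0.20380631]
side spare 371 0.1682572466410214 0.2072088508908915 151 ((0.5888707041740417, 0.15522152185440063), 0.024462979286909103) [0.5864664  0.15120327 0.20382069]
tumbler [ 0.51225062 -0.02668438  0.07465724]
tiffin [0.739506   0.21726482 0.16802348]
burner [ 0.75979063 -0.02266109  0.08515324]
cup [ 0.73581165 -0.22004239  0.06218564]
```

View pics/crop.png

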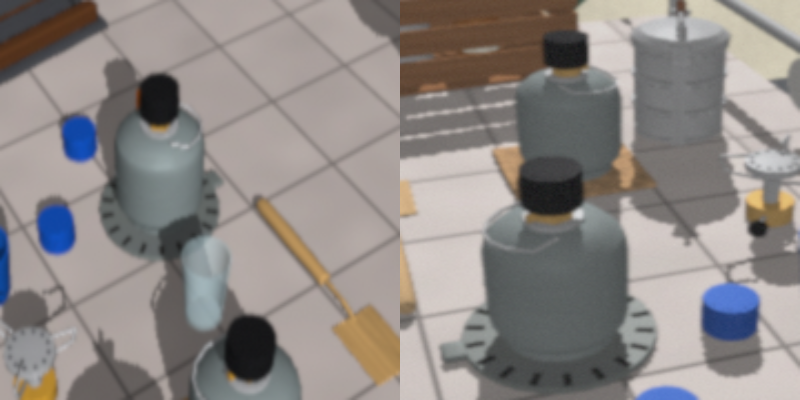

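The crop confirms it: the target is the black cap at about (0.489, -0.174), top at z ≈ 0.206, on the cylinder on the slotted grey trivet. The black cap at (0.59, 0.158) stands on cork. I'll travel raised by a few cm, in two legs.

Call:
arm_command([
  {"fingers": 8.5, "dp": [0, 0, -4], "dr": [0, 0, 0]},
  {"fingers": 8.5, "dp": [-6, -3.6, -4], "dr": [0, 0, 0]},
  {"fingers": 8.5, "dp": [-11, -6.6, -4], "dr": [0, 0, 0]},
  {"fingers": 8.5, "dp": [-16, -9.6, -4], "dr": [0, 0, 0]},
  {"fingers": 8.5, "dp": [-21, -12.6, -4], "dr": [0, 0, 0]},
  {"fingers": 8.5, "dp": [-26, -15.6, -4], "dr": [0, 0, 0]},
  {"fingers": 8.5, "dp": [-31.5, -19, -4], "dr": [0, 0, 0]},
  {"fingers": 8.5, "dp": [-36.8, -22, -4], "dr": [0, 0, 0]},
])

```text
time: 1.1
tool_pos: [0.4407, 0.2588, 0.4444]
ee_rot: [[-0.973, 0.232, -0.001], [0.232, 0.973, 0.0], [0.001, -0.0, -1.0]]
force: [0.6, 0.9, 0.4]
finger_gap: 0.0849
```

Call:
arm_command([
  {"fingers": 8.5, "dp": [-2, -5, 0], "dr": [0, 0, 0]},
  {"fingers": 8.5, "dp": [-4, -10.5, 0], "dr": [0, 0, 0]},
  {"fingers": 8.5, "dp": [-6, -16, 0], "dr": [0, 0, 0]},
  {"fingers": 8.5, "dp": [-8, -21.5, 0], "dr": [0, 0, 0]},
  {"fingers": 8.5, "dp": [-10, -27, 0], "dr": [0, 0, 0]},
  {"fingers": 8.5, "dp": [-12, -32.5, 0], "dr": [0, 0, 0]},
  {"fingers": 8.5, "dp": [-14, -37.5, 0], "dr": [0, 0, 0]},
  {"fingers": 8.5, "dp": [-14.7, -41, 0], "dr": [0, 0, 0]},
])

```text
time: 2.1
tool_pos: [0.4878, -0.1748, 0.444]
ee_rot: [[-0.972, 0.233, -0.001], [0.233, 0.972, 0.0], [0.001, 0.0, -1.0]]
force: [0.5, 0.8, -0.4]
finger_gap: 0.0852
```

```bash
python3 - <<'E'
from h import *
st=bot.state();s=snap('wrist','w0')
st2=bot.state();print(st2['tool_pos'],st2['qpos'],s['hand_eye'],s['fx'],s['cx'],s['cy'])
def px(p):
    T=st2['ee_rot'].T@(np.array(p)-st2['tool_pos']); H=np.array(s['hand_eye'])
    c=H[:3,:3].T@(T-H[:3,3]); th=np.arctan2(np.hypot(c[0],c[1]),c[2]);h=np.hypot(c[0],c[1])
    return np.array([s['cx']+s['fx']*th*c[0]/h, s['cy']+s['fy']*th*c[1]/h])
print(px([.489,-.174,.206]))
im=s['pixels'][...,::-1].copy()
for a in np.linspace(0,6.28,40): 
    q=px([.489+.025*np.cos(a),-.174+.025*np.sin(a),.206]);cv2.circle(im,tuple(int(round(x)) for x in q),0,(0,0,255),-1)
cv2.imwrite('pics/w0m.png',im)
E
```

```text
[ 0.48770914 -0.17776647  0.44378991] [-0.47089474  0.25478294  0.01019202  1.32601865 -0.00330011 -0.23221408] [[-1.22291961e-03 -9.64256409e-01 -2.64968078e-01  6.70902529e-02]
 [ 9.99998548e-01 -1.49365214e-03  8.20271681e-04  4.40518508e-04]
 [-1.18672236e-03 -2.64966690e-01  9.64256836e-01  3.02374463e-02]
 [ 0.00000000e+00  0.00000000e+00  0.00000000e+00  1.00000000e+00]] 309.70691628693146 313.2258324675531 200.94504383686103
[319.0938859  215.39076523]
```

View pics/w0m.png

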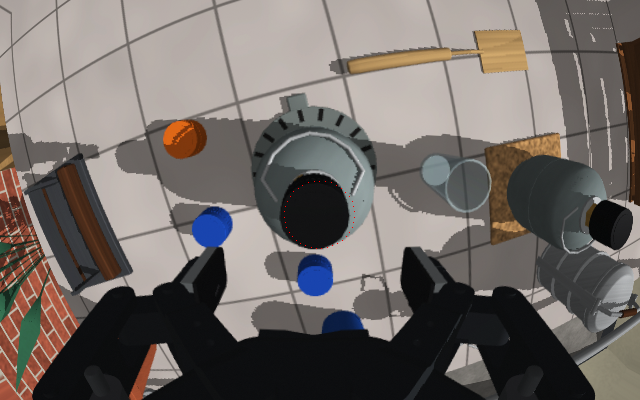

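The wrist view shows the black cap top centred at about (315,211), between the open fingers. My predicted circle is at (319,215), so I'm a few mm off and will refine with this view.

```bash
python3 - <<'E'
from h import *
s=np.load('pics/w0.npz');st=bot.state();print(st['tool_pos'])
v,u=np.mgrid[150:260,260:370];d=s['depth'][v,u]
x=(u-s['cx']);y=(v-s['cy']);r=np.hypot(x,y);th=r/s['fx'];t=np.tan(th)*d/np.maximum(r,1e-9)
H=s['hand_eye'];P=np.stack([x*t,y*t,d],-1)@H[:3,:3].T+H[:3,3]
dark=(s['pixels'][v,u].max(-1)<60)
W=P@st['ee_rot'].T+st['tool_pos']
m=dark&(abs(W[...,2]-.206)<.008);Q=P[m]
print(m.sum(),np.median(W[m][:,2]),cv2.minEnclosingCircle(Q[:,:2].astype(np.float32)),Q.mean(0),cv2.minEnclosingCircle(W[m][:,:2].astype(np.float32)))
E
```

```text
[ 0.48770914 -0.17776647  0.44378991]
3707 0.20657701911090667 ((-0.0012251428561285138, 0.0011722210329025984), 0.025137487798929214) [6.66122508e-05 1.07088613e-03 2.37356346e-01] ((0.48885470628738403, -0.17765793204307556), 0.025141021236777306)
```

Call:
arm_command([
  {"fingers": 8.5, "dp": [-0.1, 0.1, 3], "dr": [0, 0, 0]},
  {"fingers": 8.5, "dp": [-0.1, 0.1, 6], "dr": [0, 0, 0]},
  {"fingers": 8.5, "dp": [-0.1, 0.1, 8], "dr": [0, 0, 0]},
  {"fingers": 8.5, "dp": [-0.1, 0.1, 9.2], "dr": [0, 0, 0]},
  {"fingers": 8.5, "dp": [-0.1, 0.1, 9.2], "dr": [0, 0, 0]},
  {"fingers": 6, "dp": [-0.1, 0.1, 9.2], "dr": [0, 0, 0]},
  {"fingers": 4.0, "dp": [-0.1, 0.1, 9.2], "dr": [0, 0, 0]},
  {"fingers": 4.0, "dp": [-0.1, 0.1, 9.2], "dr": [0, 0, 0]},
], force=40)

```text
time: 3.15
tool_pos: [0.4895, -0.1719, 0.3539]
ee_rot: [[-0.973, 0.232, 0.002], [0.232, 0.973, -0.001], [-0.002, -0.0, -1.0]]
force: [-1.3, 0.6, 4.1]
finger_gap: 0.0487
```

Call:
arm_command([
  {"fingers": 4.0, "dp": [0, 0, 0], "dr": [0, 0, 0]},
  {"fingers": 4.0, "dp": [0, 0, 0], "dr": [0, 0, 0]},
  {"fingers": 4.0, "dp": [0, 0, 0], "dr": [0, 0, 0]},
])

```text
time: 3.52
tool_pos: [0.4894, -0.1719, 0.3539]
ee_rot: [[-0.973, 0.232, 0.002], [0.232, 0.973, -0.001], [-0.002, -0.0, -1.0]]
force: [-0.8, 0.7, 5.5]
finger_gap: 0.0485
```

```bash
python3 -c "
from h import *
s=bot.state();print(s['force'],s['wrist_torque'],s['qpos'],s['finger_gap'],s['tool_pos'])"
```

```text
[-0.81965164  0.66260931  5.53830703] [-0.0335346   0.13786657  0.03713706] [-4.60036962e-01  2.83175606e-01 -1.85655034e-01  1.09951687e+00
  7.80852203e-05 -2.26241709e-01] 0.04845875500556466 [ 0.48944811 -0.17186255  0.3539161 ]
```

Gripped at 48.5 mm with little side load. First I try anticlockwise (negative about the tool z), gently.

Call:
arm_command([
  {"fingers": 4.0, "dp": [0, 0, 0], "dr": [0, 0, -0.08]},
  {"fingers": 4.0, "dp": [0, 0, 0], "dr": [0, 0, -0.16]},
  {"fingers": 4.0, "dp": [0, 0, 0], "dr": [0, 0, -0.24]},
  {"fingers": 4.0, "dp": [0, 0, 0], "dr": [0, 0, -0.32]},
  {"fingers": 4.0, "dp": [0, 0, 0], "dr": [0, 0, -0.38]},
  {"fingers": 4.0, "dp": [0, 0, 0], "dr": [0, 0, -0.38]},
])

```text
time: 4.28
tool_pos: [0.4879, -0.1733, 0.3538]
ee_rot: [[-0.99, -0.141, -0.003], [-0.141, 0.99, -0.006], [0.003, -0.005, -1.0]]
force: [-7.3, -5.2, 7.9]
finger_gap: 0.0491
```

```bash
python3 -c "
from h import *
s=bot.state();print(s['force'],s['wrist_torque'],s['qpos'],s['finger_gap'],s['tool_pos'])"
```

```text
[-7.30357483 -5.15773566  7.92476671] [-1.10859635  1.31104179 -0.9694635 ] [-0.4620219   0.2827914  -0.18648927  1.10130786 -0.00646074 -0.60395461] 0.049117197125498245 [ 0.48794515 -0.17325859  0.35380275]
```

Turning anticlockwise came up hard: torque rose to -0.97 N m, with side forces. Now clockwise.

Call:
arm_command([
  {"fingers": 4.0, "dp": [0, 0, 0], "dr": [0, 0, 0.12]},
  {"fingers": 4.0, "dp": [0, 0, 0], "dr": [0, 0, 0.24]},
  {"fingers": 4.0, "dp": [0, 0, 0], "dr": [0, 0, 0.36]},
  {"fingers": 4.0, "dp": [0, 0, 0], "dr": [0, 0, 0.48]},
  {"fingers": 4.0, "dp": [0, 0, 0], "dr": [0, 0, 0.6]},
  {"fingers": 4.0, "dp": [0, 0, 0], "dr": [0, 0, 0.72]},
  {"fingers": 4.0, "dp": [0, 0, 0], "dr": [0, 0, 0.84]},
  {"fingers": 4.0, "dp": [0, 0, 0], "dr": [0, 0, 0.84]},
])

```text
time: 5.28
tool_pos: [0.4888, -0.1723, 0.3538]
ee_rot: [[-0.768, 0.641, -0.0], [0.641, 0.768, -0.003], [-0.002, -0.002, -1.0]]
force: [-2.8, -2.0, 7.6]
finger_gap: 0.0484
```

```bash
python3 -c "
from h import *
s=bot.state();print(s['force'],s['wrist_torque'],s['qpos'],s['finger_gap'],s['tool_pos'])"
```

```text
[-2.84226937 -2.02537261  7.64344555] [-0.34466249  0.7150132  -0.04589234] [-0.46072728  0.28304515 -0.18615561  1.10040433 -0.00262976  0.23450587] 0.04840034863653678 [ 0.48876199 -0.17233384  0.35379526]
```

Clockwise gives: torque is -0.05 N m, well past 20°. I continue to about 75° from the start.

Call:
arm_command([
  {"fingers": 4.0, "dp": [0, 0, 0], "dr": [0, 0, 0.12]},
  {"fingers": 4.0, "dp": [0, 0, 0], "dr": [0, 0, 0.24]},
  {"fingers": 4.0, "dp": [0, 0, 0], "dr": [0, 0, 0.36]},
  {"fingers": 4.0, "dp": [0, 0, 0], "dr": [0, 0, 0.48]},
  {"fingers": 4.0, "dp": [0, 0, 0], "dr": [0, 0, 0.6]},
  {"fingers": 4.0, "dp": [0, 0, 0], "dr": [0, 0, 0.72]},
  {"fingers": 4.0, "dp": [0, 0, 0], "dr": [0, 0, 0.84]},
  {"fingers": 4.0, "dp": [0, 0, 0], "dr": [0, 0, 0.84]},
])

```text
time: 6.28
tool_pos: [0.4895, -0.1723, 0.3539]
ee_rot: [[-0.038, 0.999, 0.002], [0.999, 0.038, -0.002], [-0.002, 0.002, -1.0]]
force: [-0.5, -1.4, 5.1]
finger_gap: 0.0484
```

```bash
python3 -c "
from h import *
s=bot.state();print(s['force'],s['wrist_torque'],s['qpos'],s['finger_gap'],s['tool_pos'])"
```

```text
[-0.52803973 -1.426526    5.1123448 ] [-0.33510824  0.12854989  0.00662955] [-4.60407029e-01  2.83362710e-01 -1.85516197e-01  1.09896162e+00
 -9.34654428e-04  1.07266095e+00] 0.04844658265754633 [ 0.48952326 -0.17226771  0.3538724 ]
```

Call:
arm_command([
  {"fingers": 4.0, "dp": [0, 0, -0.3], "dr": [0, 0, 0]},
  {"fingers": 4.0, "dp": [0, 0, -0.6], "dr": [0, 0, 0]},
  {"fingers": 4.0, "dp": [0, 0, -0.9], "dr": [0, 0, 0]},
  {"fingers": 4.0, "dp": [0, 0, -1.2], "dr": [0, 0, 0]},
  {"fingers": 4.0, "dp": [0, 0, -1.2], "dr": [0, 0, 0]},
])

```text
time: 6.9
tool_pos: [0.4891, -0.1717, 0.3649]
ee_rot: [[-0.037, 0.999, 0.0], [0.999, 0.037, -0.0], [-0.0, 0.0, -1.0]]
force: [-0.5, 0.1, -0.6]
finger_gap: 0.0489
```

The vertical force is -0.6 N at 12 mm up, so it isn't held by the thread. I lift on to 100 mm.

Call:
arm_command([
  {"fingers": 4.0, "dp": [0, 0, -1], "dr": [0, 0, 0]},
  {"fingers": 4.0, "dp": [0, 0, -2.5], "dr": [0, 0, 0]},
  {"fingers": 4.0, "dp": [0, 0, -4.5], "dr": [0, 0, 0]},
  {"fingers": 4.0, "dp": [0, 0, -6.5], "dr": [0, 0, 0]},
  {"fingers": 4.0, "dp": [0, 0, -8.5], "dr": [0, 0, 0]},
  {"fingers": 4.0, "dp": [0, 0, -10], "dr": [0, 0, 0]},
  {"fingers": 4.0, "dp": [0, 0, -10], "dr": [0, 0, 0]},
  {"fingers": 4.0, "dp": [0, 0, -10], "dr": [0, 0, 0]},
])

```text
time: 7.9
tool_pos: [0.489, -0.1717, 0.4647]
ee_rot: [[-0.037, 0.999, 0.0], [0.999, 0.037, 0.0], [0.0, 0.0, -1.0]]
force: [0.2, 0.4, -0.9]
finger_gap: 0.0487
```

```bash
python3 - <<'E'
from h import *
s=bot.state();print(s['force'],s['finger_gap'],s['tool_pos'],s['time'])
a=snap('scene','sc1');b=snap('side','sd1')
cv2.imwrite('pics/end.png',np.hstack([cv2.resize(i['pixels'][...,::-1],None,fx=.625,fy=.625) if 0 else i['pixels'][50:400,150:450,::-1] for i in(a,b)]))
E
```

```text
[ 0.2451137   0.37720263 -0.90377163] 0.04865838272369445 [ 0.48900622 -0.17167379  0.46466058] 7.9
```

View pics/end.png

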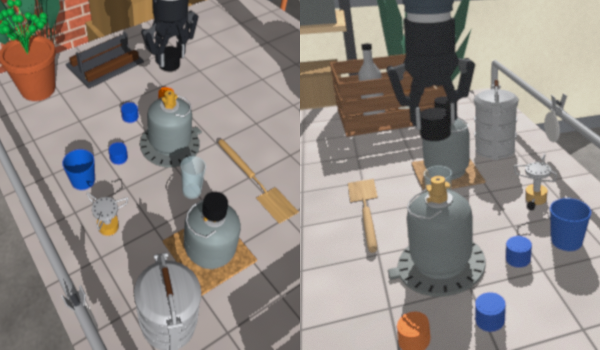

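The valve on the trivet's cylinder is bare (left crop, 168,100; right crop, 437,188) and the cap is up in the gripper (170,58 and 435,123). Everything else stands as before, so I'm handing in.

```bash
python3 -c "
from h import *
print(bot.sign_off());s=bot.state();print(s['finger_gap'],s['tool_pos'],s['force'])"
```

```text
the job is handed in; nothing more can be done
None
the job is handed in; nothing more can be done
```

The cap is off the gas cylinder on the trivet and is still held up in the gripper, about 110 mm above its screwed-down height. The job is handed in; the robot reports no verdict, and no state could be read after that.

- **Thread:** it is left-handed. Anticlockwise came up hard at about 1 N m. Clockwise turned freely, and I unscrewed it about 75° from the start, with the cap still down on the valve, before lifting.
- **Last checks:** the lift met no resistance. The finger gap was 48.7 mm and the wrist force under 1 N. The final pictures show the bare brass valve, the cap in the fingers, and the spare cap and the other things looking undisturbed, which I judged by eye only. Simulated time was about 8 s of the 51 s.
- **Disagreement:** position readings and camera fits of the cap differed by about 3–6 mm sideways. The grasp took this up, with only a few newtons of side load apart from when the cap came up hard. No check failed.

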